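# Unhook the washed plate and clamp it in the cam vise

## Task

The rectangular plate hanging on the drip rack is next for deburring: lift it up and off its hook without straining the hook, lower it (do not drop it) upright between the open jaws of the small vise, its free bottom edge fully down on the vise bed and near the middle of the jaws, then swing the cam lever clockwise until the jaws hold the plate fast. Leave the other two plates hanging where they are.

Things in the scene. Friction and masses are not known exactly. Their poses are not given: they have to be found in the camera images.
- plate_square: bare aluminium plate, a full rectangle 56 mm wide, 120 tall, 8 thick, 0.13 kg, with a round 30 mm hanging hole and two tiny holes near the bottom; hangs on one of the rack's three hooks (varies). Origin: top of the hanging hole, mid thickness, where it rests on the hook: 36 mm below the top edge, 84 mm above the bottom edge; x along the thickness, y along the width, z up
- plate_foot (a point): middle of the bottom edge of the rectangular plate, 84 mm below its origin; same axes as the plate
- plate_tongue: bare aluminium plate with the same upper end and hole, but its lower part narrows to a 26 mm wide tongue (120 mm tall in all); stays on its hook. Origin and axes as for the rectangular plate
- plate_round: bare aluminium plate with the same upper end and hole, but a half-round lower end (106 mm tall in all); stays on its hook. Origin and axes as for the rectangular plate
- rack: fixed steel drip rack: tray 130 mm by 370 mm, a cross bar (its top 178 mm above the bench) on two posts, three upturned wire hooks 105 mm apart. Origin on the bench under the front of the bar; hooks point to -x, y along the bar, z up. Plates hang at x = -51.5 mm, thickness along x, their top edges 224 mm above the bench
- middle_hook (a point): top of the middle hook's 6 mm wire where its plate rests, 188 mm above the bench; rack axes; the other hooks lie 105 mm to either side along y. The hook's tip is 28 mm in front (-x) and turned up 9 mm, so a plate must rise at least 10 mm, and for its 30 mm tall hole no more than 22 mm, before it is drawn 40 mm forward off the hook
- vise: fixed small grey cam vise with steel-faced jaws 80 mm wide, their tops 68 mm above the bench, the bed between them 28 mm above the bench (jaws 40 mm deep). Origin on the bench under the middle of the open gap; x along the jaws, y across them to the fixed jaw, z up. Fixed jaw's face at y = +8 mm, moving jaw's at y = -8 mm when fully open
- vise_seat (a point): point on the vise bed, 4 mm from the middle of the fixed jaw's face, where plate_foot lies once the plate is clamped with its thickness across the jaws; axes as for the vise
- vise_jaw: moving jaw of the vise; it slides towards the fixed jaw (+y of the vise) as the lever swings, 6.5 mm per rad. Origin at the vise's origin when fully open
- vise_lever (a joint): angle of the cam lever: 0 fully open (lever points to -y of the vise, 5 degrees towards +x), grows as it swings clockwise seen from above, towards the robot; the jaws meet the plate at about 1.23 rad, then the lever gets stiff; end stop 1.6. Stays where it is left; needs about 3 N at the knob, 5 to 8 N to clamp
- lever_knob (a point): middle of the black upright round knob at the lever's end, 25 mm in diameter, 38 mm tall, this point 80 mm above the bench, 95 mm from the lever's axis
- lever_hinge (a point): point on the lever's upright axis at the knob's height; x, y as for the vise

How it is judged:
By the outcome, as a careful person would: the job done as asked, in the order asked, and still so for the second after the job is handed in, with the robot touching nothing.
It also fails if it takes over 64 s, if anything falls off the work surface, if the arm or the gripper's body presses on something with over 40 N, if the wrist force passes 120 N, or if a joint passes its speed limit or range.

## Robot

A 6-joint arm with a two-finger parallel gripper is mounted at the origin on a cart in front of the work surface, level with it; the furniture and walls round the work are solid. World frame = base frame: x ahead of the robot, y to its left, z up, the work surface at z = 0. Lengths are in mm, angles in rad, forces in N, time in s.
With the tool pointing down it reaches from about 250 to 800 mm from the base axis. Payload 8.5 kg.
Tool frame: the origin (TCP) lies between the finger pads; the fingertips stand 8 mm ahead of it and the grasp point (between the pads) lies 11 mm behind it; z points along the fingers, y is the line along which they close (so a half turn about z gives the same grasp; the last joint's range is limited). The gripper opens to 85 mm and grips with 20 to 120 N. Pads are 22 mm wide; open, the fingers measure 114 mm over their backs; the gripper's body (76 mm by 85 mm) begins 54 mm behind the grasp point. The pads swing forward as they close: fully open they stand 13 mm farther back than shut.
Start: joints at [-1.222, 0.238, -0.013, 1.319, 0, 1.571], TCP at [179.413, -493.346, 239.276] pointing down, gripper open.
Joint ranges: [-2.66, 2.66], [-1.03, 1.9], [-1.14, 1.46], [-1.82, 2.27], [-1.45, 1.34], [-3.14, 3.14]. Speed limits (rad/s): [2.22, 2.22, 2.79, 3.14, 3.14, 3.14].

## Interface

Orientations are given as a 3x3 rotation matrix whose columns are the frame's x, y, z axes.
In Python, from bench import bot gives the robot as it stands. The module is installed in compiled form; this text tells all that it offers.
- The arm moves only by the shell command python3 -m handwheel 'ROWS'. ROWS is JSON, a list of rows, each a list of 3 entries, a list of its own where there are three numbers: the turn, a rotation vector about the tool's x, y, z in rad, then the shift along the tool's x, y, z in mm, then the finger opening in mm, from 0 to 85.4. In form: [[[rx, ry, rz], [x, y, z], gripper], ...]. A call has 1 to 10 rows; each row is the pose to reach, as a shift and turn from the pose commanded when the call began, along the tool's axes at that moment; what a row does not reach only later rows make up. A row lasts 1/8 s, in which the tool goes at most 62.5 mm and 10.7 degrees, less where a joint would pass 70% of its speed; a pose out of reach is approached as far as the arm can. A call with a gripper value outside its range is refused whole. The fingers move at their own pace and stop on an object; the grip force is fixed at half the most. Time passes only in rows, so rows that repeat a pose let the fingers close. It gives the time, the measured TCP pose, the force, the opening and the grip force at its end, in the units of the state.
- bot.get_state(): the state, without advancing time (a new reading comes with each control period).
- bot.get_image(name): name is "scene" or "top" or "wrist"; returns the picture (400x640x3 uint8, red, green, blue); there is no depth.
- bot.camera_info(name): a dict with "mtx" (3x3 intrinsics, pixels), "k1" (the pictures are not rectified: a ray, as slopes to the right and down, at radius r is drawn at 1 + k1 r^2 times it, then the intrinsics apply), "eye" and "orientation" of the camera in the world. Camera axes: x right, y down, z forward; pixel columns grow to the right and rows downward; lengths in mm; the calibration is good to about 2 mm. A picture is of the moment at which its call begins: read the wrist's pose just before it. camera_info takes no time and is no camera call; for the wrist camera it gives the pose at the moment of the call.
- bot.sign_off(): hands the job in; it is judged then, once.
The state is a dict: "clock": time; "joints": joint angles; "qvel": joint speeds; "joint_efforts": joint torques, N m; "eef_pos": TCP position; "tcp_rot": TCP orientation; "force": force on the tool from outside, world axes, zero at the start; "moment": the same for the moment, N m; "grip_width": finger opening in mm; "gripper_force": force on a finger pad.
Only numpy, scipy, OpenCV 4.12 (cv2) and the standard library are available. Lean on these libraries where they do the work, as an engineer would, in place of code of your own. Each camera call takes 0.05 s, during which the arm holds its last target. There are 200 camera calls.

## Working session

There is one attempt and no reset: what is moved stays moved. The work goes in short steps, Python scripts to look and compute and a shell command to move; the robot and the scene stay as the last step left them, time stands still between calls to the robot, and variables do not carry over. Pictures are saved under pics/ and viewed, at most 10 in all, crops included, and the job is handed in when it is done.

```bash
mkdir -p pics; python3 - <<'E'
from bench import bot
import cv2,numpy as np
np.set_printoptions(precision=4,suppress=True)
s=bot.get_state();print(s['clock'],s['eef_pos'],s['tcp_rot'],s['grip_width'])
for n in ("scene","top","wrist"):
    i=bot.camera_info(n);print(n,i)
    cv2.imwrite(f'pics/{n}0.png',bot.get_image(n)[:,:,::-1])
E
```

```text
0.0 [ 179.2896 -493.0054  238.6704] [[ 0.9398  0.3417 -0.0005]
 [ 0.3417 -0.9398  0.0014]
 [ 0.     -0.0015 -1.    ]] 85.5227225755145
scene {'mtx': array([[361.4234,   0.    , 313.9851],
       [  0.    , 361.4234, 197.2337],
       [  0.    ,   0.    ,   1.    ]]), 'k1': -0.027307997819809506, 'eye': array([-70.6338, 974.02  , 647.1982]), 'orientation': array([[-0.8453, -0.2218,  0.486 ],
       [-0.5343,  0.3523, -0.7684],
       [-0.0008, -0.9092, -0.4163]])}
top {'mtx': array([[367.9407,   0.    , 315.1   ],
       [  0.    , 367.9407, 200.3813],
       [  0.    ,   0.    ,   1.    ]]), 'k1': -0.013330084411355905, 'eye': array([ 373.048 ,   20.0771, 1328.4412]), 'orientation': array([[ 0.0234, -0.9921,  0.1234],
       [-0.9997, -0.0219,  0.0133],
       [-0.0105, -0.1236, -0.9923]])}
wrist {'mtx': array([[323.2622,   0.    , 317.3575],
       [  0.    , 323.2622, 199.0128],
       [  0.    ,   0.    ,   1.    ]]), 'k1': -0.05861493997586677, 'eye': array([ 247.5745, -468.3246,  373.5966]), 'orientation': array([[ 0.3427, -0.9004, -0.2681],
       [-0.9394, -0.3289, -0.0963],
       [-0.0015,  0.2849, -0.9586]])}
```

View pics/scene0.png

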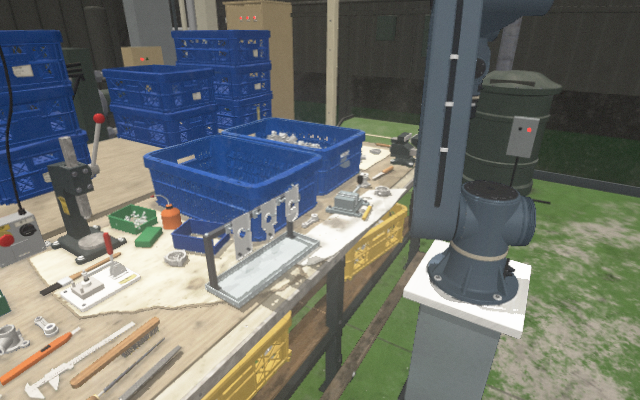

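View pics/top0.png

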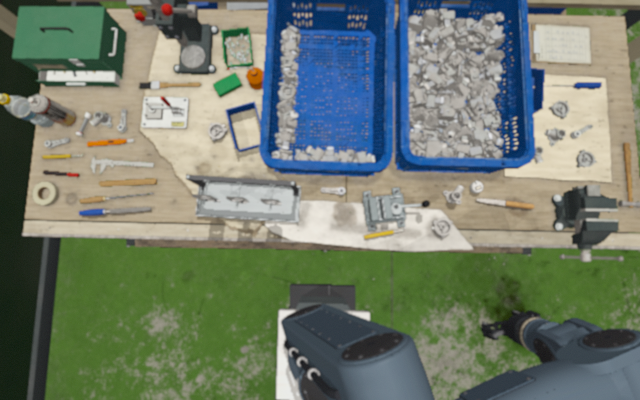

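The scene view shows the rack at about (265,245) with three plates. In the top view the rack is at (247,200), the vise at (385,210) and its black knob at (425,204). I'll enlarge both areas.

```bash
python3 - <<'E'
import cv2,numpy as np
a=cv2.imread('pics/scene0.png')[175:305,200:375]
b=cv2.imread('pics/top0.png')[165:250,180:440]
cv2.imwrite('pics/sc.png',cv2.resize(a,None,fx=4.5,fy=4.5,interpolation=cv2.INTER_CUBIC))
cv2.imwrite('pics/tc.png',cv2.resize(b,None,fx=3,fy=3,interpolation=cv2.INTER_CUBIC))
E
```

```text
(no output)
```

View pics/sc.png

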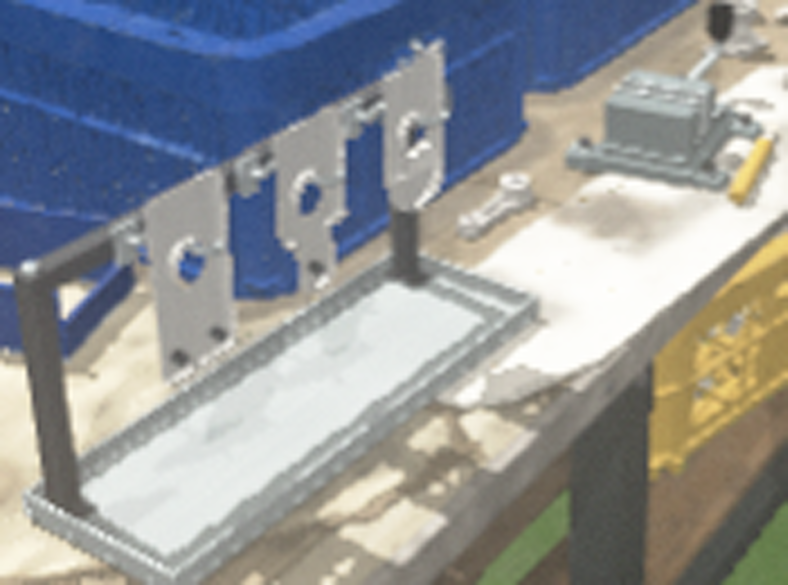

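View pics/tc.png

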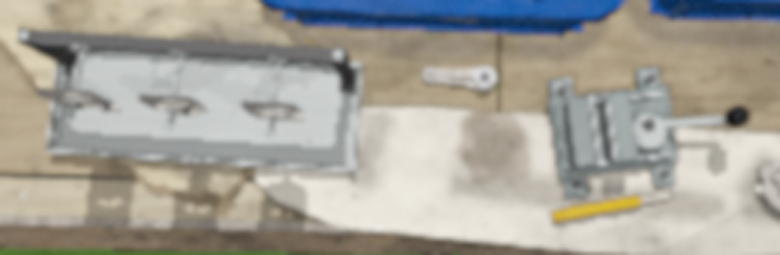

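The rectangular plate is the leftmost one in the robot's view, nearest the scene camera, at about (241,240) in the scene image. I'll cast rays for rough world positions.

```bash
cat > h.py <<'E'
import cv2,numpy as np
from bench import bot
np.set_printoptions(precision=3,suppress=True)
def ray(info,px):
    d=(np.array([px[0],px[1],1.])@np.linalg.inv(info['mtx']).T)[:2]
    u=d.copy()
    for _ in range(20): u=d/(1+info['k1']*(u@u))
    v=info['orientation']@np.array([u[0],u[1],1]); return info['eye'],v/np.linalg.norm(v)
def onz(info,px,z):
    e,v=ray(info,px); return e+v*(z-e[2])/v[2]
def proj(info,P):
    c=info['orientation'].T@(np.array(P,float)-info['eye']); u=c[:2]/c[2]; u=u*(1+info['k1']*(u@u))
    return (info['mtx']@np.array([u[0],u[1],1]))[:2]
def tri(rays):
    A=np.zeros((3,3));b=np.zeros(3)
    for e,v in rays: M=np.eye(3)-np.outer(v,v);A+=M;b+=M@e
    return np.linalg.solve(A,b)
def R(rz): # tool down frame check
    c,s=np.cos(rz),np.sin(rz); return np.array([[c,-s,0],[s,c,0],[0,0,1.]])
def shot(name,fn):
    i=bot.camera_info(name); im=bot.get_image(name)[:,:,::-1]; cv2.imwrite(fn,im); return i,im
E
python3 - <<'E'
from h import *
t=bot.camera_info('top')
for n,p,z in [('pl',(206.7,197.7),224),('pm',(238.3,199.3),224),('pr',(270.7,201.7),224),('gap',(380,206.7),68),('knob',(426,203.7),99),('hinge',(396.7,206.7),85),
 ('trayBL',(196,217),15),('trayBR',(297,221),15),('barL',(187,176),178),('barR',(294,182.5),178)]: print(n,onz(t,p,z))
w=bot.camera_info('wrist'); s=bot.get_state(); T=s['tcp_rot']
print('cam in tool', T.T@(w['eye']-s['eef_pos']), T.T@w['orientation'])
E
```

```text
pl [511.302 364.68  224.   ]
pm [508.526 268.016 224.   ]
pr [503.375 169.252 224.   ]
gap [ 512.796 -186.709   68.   ]
knob [ 522.907 -335.885   99.   ]
hinge [ 512.166 -240.516   85.   ]
trayBL [466.712 464.377  15.   ]
trayBR [460.669 100.682  15.   ]
barL [585.519 446.527 178.   ]
barR [571.759 103.802 178.   ]
cam in tool [  72.623   -0.096 -134.86 ] [[ 0.001 -0.959 -0.285]
 [ 1.     0.001  0.   ]
 [ 0.    -0.285  0.959]]
```

```bash
python3 -m handwheel '[[[0,0,0.349],[416,-118,0],60],[[0,0,0.349],[416,-118,0],60],[[0,0,0.349],[416,-118,0],60],[[0,0,0.349],[416,-118,0],60],[[0,0,0.349],[416,-118,0],60],[[0,0,0.349],[416,-118,0],60],[[0,0,0.349],[416,-118,0],60],[[0,0,0.349],[416,-118,0],60],[[0,0,0.349],[416,-118,0],60],[[0,0,0.349],[416,-118,0],60]]'
python3 - <<'E'
from h import *
s=bot.get_state();print(s['eef_pos'],s['tcp_rot'],s['joints'],s['qvel'])
i,im=shot('wrist','pics/w1.png');print(i['eye'])
import pickle;pickle.dump(i,open('w1.pkl','wb'))
E
```

```text
clock: 1.4
eef_pos: [529.0, -241.1, 239.3]
tcp_rot: [[1.0, -0.002, -0.001], [-0.002, -1.0, 0.0], [-0.001, -0.0, -1.0]]
force: [0.3, -0.8, -0.7]
grip_width: 60.2
gripper_force: 0.0
[ 528.952 -241.12   239.279] [[ 1.    -0.002 -0.001]
 [-0.002 -1.     0.   ]
 [-0.001 -0.    -1.   ]] [-0.428  0.336  0.125  1.36  -0.     2.716] [-0.011 -0.007 -0.001  0.     0.002  0.003]
[ 601.627 -241.089  374.126]
```

View pics/w1.png

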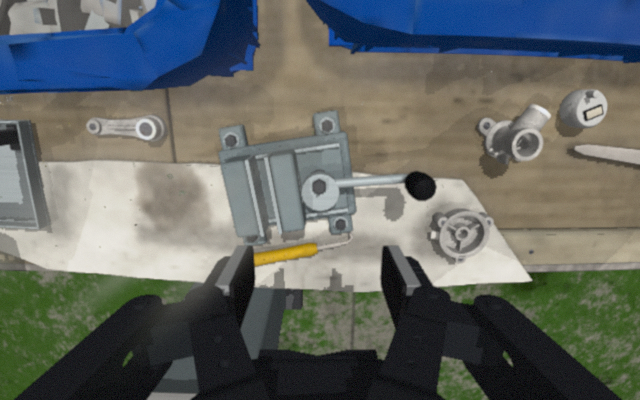

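The wrist view shows the vise with its gap near (265,198), the lever disc at (320,189), the knob top at (420,185), and the vise turned by a few degrees. I'll enlarge it for precise corners.

```bash
python3 - <<'E'
import cv2
a=cv2.imread('pics/w1.png')[105:250,210:445]
cv2.imwrite('pics/w1c.png',cv2.resize(a,None,fx=3.4,fy=3.4,interpolation=cv2.INTER_CUBIC))
E
```

```text
(no output)
```

View pics/w1c.png

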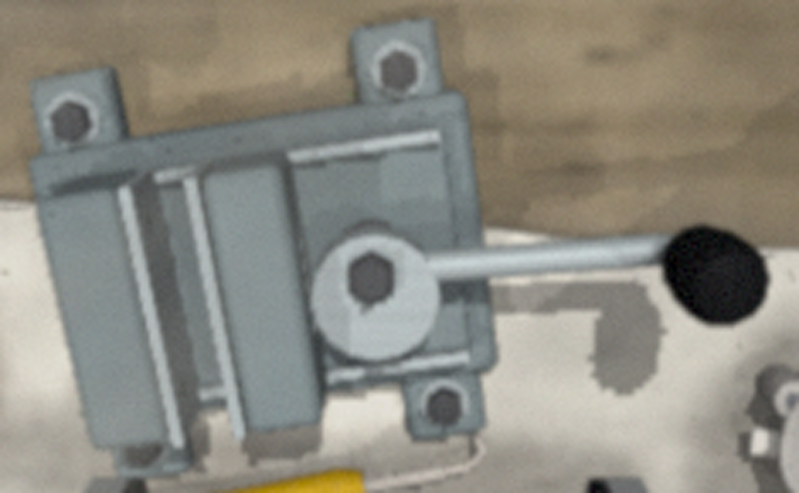

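```bash
python3 - <<'E'
from h import *
import pickle
i=pickle.load(open('w1.pkl','rb'))
g=lambda x,y,z: onz(i,(x/3.4+210-.35,y/3.4+105-.35),z)
a,b=g(132,187,68),g(184,443,68); c,d=g(184,182,68),g(231,438,68)
print('fixed',a,b,np.linalg.norm(a-b),'moving',c,d,np.linalg.norm(c-d))
x=(a-b+c-d)[:2];x/=np.linalg.norm(x);y=np.array([-x[1],x[0]]);print('yaw deg',np.degrees(np.arctan2(x[1],x[0])))
print('gap',y@(a+b-c-d)[:2]/2); o=(a+b+c+d)[:2]/4;print('origin',o)
k=g(717,275,99)[:2];print('knob',k)
h=k-95*(np.cos(np.radians(5))*-y+np.sin(np.radians(5))*x);print('hinge',h,'in vise',x@(h-o),y@(h-o))
print('disc centre at z 80,90',g(376,297,80),g(376,297,90),'hex',g(371,278,100))
E
```

```text
fixed [ 549.766 -175.1     68.   ] [ 472.052 -186.072   68.   ] 78.48412981810606 moving [ 551.134 -189.852   68.   ] [ 473.7   -200.326   68.   ] 78.13959849671248
yaw deg 7.869944240352364
gap 14.57237452007035
origin [ 511.663 -187.838]
knob [ 532.044 -332.056]
hinge [ 510.883 -239.443] in vise -7.8381824794226445 -51.01267028479797
disc centre at z 80,90 [ 520.91  -243.717   80.   ] [ 523.654 -243.628   90.   ] hex [ 531.467 -242.242  100.   ]
```

```bash
python3 -m handwheel '[[[0,0,-0.1],[0,-30,-50],74],[[0,0,-1.571],[0,-300,-90],74],[[0,0,-1.571],[0,-300,-90],74],[[0,0,-1.571],[0,-300,-90],74],[[0,0,-1.571],[0,-300,-90],74],[[0,0,-1.571],[0,-300,-90],74],[[0,0,-1.571],[0,-300,-90],74],[[0,0,-1.571],[0,-300,-90],74],[[0,0,-1.571],[0,-300,-90],74],[[0,0,-1.571],[0,-300,-90],74]]'
python3 -m handwheel '[[[0,0,-1.536],[286,-9,0],74],[[0,0,-1.536],[286,-9,0],74],[[0,0,-1.536],[286,-9,0],74],[[0,0,-1.536],[286,-9,0],74],[[0,0,-1.536],[286,-9,0],74],[[0,0,-1.536],[286,-9,0],74],[[0,0,-1.536],[286,-9,0],74],[[0,0,-1.536],[286,-9,0],74],[[0,0,-1.536],[286,-9,0],74],[[0,0,-1.536],[286,-9,0],74]]'
python3 - <<'E'
from h import *
s=bot.get_state();print(s['eef_pos'],s['tcp_rot'],s['joints'],np.abs(s['qvel']).max())
i,im=shot('wrist','pics/w2.png');print(i['eye'])
import pickle;pickle.dump(i,open('w2.pkl','wb'))
E
```

```text
clock: 2.7
eef_pos: [529.8, 58.6, 329.6]
tcp_rot: [[0.003, 1.0, 0.0], [1.0, -0.003, 0.0], [0.0, 0.0, -1.0]]
force: [-0.4, 0.1, 0.5]
grip_width: 73.8
gripper_force: 0.0
clock: 3.95
eef_pos: [521.3, 345.2, 329.4]
tcp_rot: [[-0.999, 0.04, 0.0], [0.04, 0.999, 0.0], [-0.0, 0.0, -1.0]]
force: [1.1, -0.4, -0.7]
grip_width: 73.8
gripper_force: 0.0
[521.265 345.234 329.432] [[-0.999  0.04   0.   ]
 [ 0.04   0.999  0.   ]
 [-0.     0.    -1.   ]] [0.585 0.416 0.475 1.63  0.    0.625] 0.001991269943109229
[448.994 348.258 464.303]
```

View pics/w2.png

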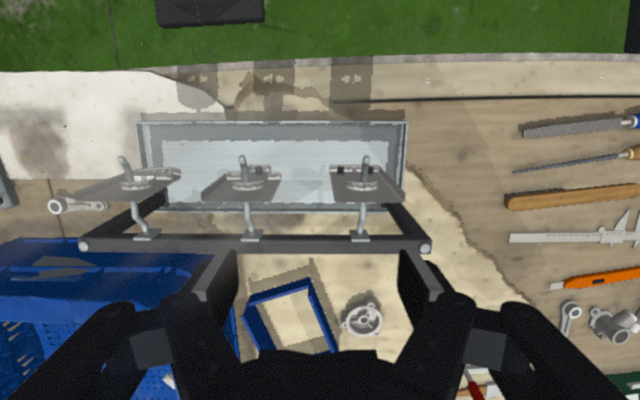

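The wrist view shows the rack from above. The rectangular plate is the right one in the image, its top edge near row 203 and columns 333–405. The bar runs along row 243. I'll zoom in on that plate.

```bash
python3 - <<'E'
import cv2
a=cv2.imread('pics/w2.png')[145:255,310:435]
cv2.imwrite('pics/w2c.png',cv2.resize(a,None,fx=5,fy=5,interpolation=cv2.INTER_CUBIC))
E
```

```text
(no output)
```

View pics/w2c.png

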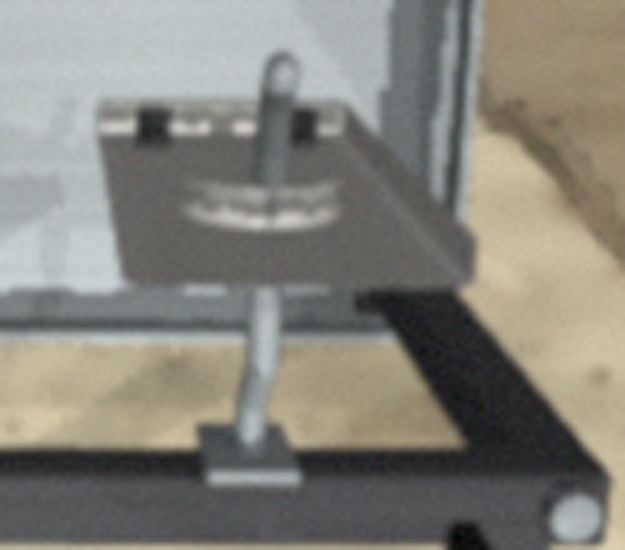

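```bash
python3 - <<'E'
from h import *
import pickle
i=pickle.load(open('w2.pkl','rb'))
g=lambda x,y,z: onz(i,(x/5+310-.4,y/5+145-.4),z)
for n,p,z in [('FR',(473,235),224),('BR',(470,286),224),('BL',(127,286),224),('FL',(118,235),224),('botFL',(98,122),104),('botFR',(345,122),104),('hooktip',(282,65),197),('barEnd',(577,518),178),('hookbase',(250,440),185)]: print(n,g(*p,z))
# bar ends over the full picture, and other plates' top corners
print('bar R, L (z178)',onz(i,(425,248),178),onz(i,(84,246),178))
P=[511,365,224]
for z in (224,104): print(proj(i,[511-4,365,z]))
E
```

```text
FR [516.945 412.886 224.   ]
BR [525.197 412.721 224.   ]
BL [523.08  359.145 224.   ]
FL [514.809 357.954 224.   ]
botFL [520.99  358.949 104.   ]
botFR [523.122 414.976 104.   ]
hooktip [493.933 387.11  197.   ]
barEnd [588.088 447.998 178.   ]
hookbase [566.012 383.123 185.   ]
bar R, L (z178) [587.873 447.985 178.   ] [573.767 109.678 178.   ]
[342.162 181.388]
[334.233 156.516]
```

```bash
python3 - <<'E'
from h import *
t=bot.camera_info('top');s=bot.get_state();print(s['eef_pos'])
x=np.array([.999,-.0417]);y=np.array([.0417,.999])
c=np.array([521,385.7])
for k in range(3):
    q=c-105*k*y
    for d in(-28,28):
        p=proj(t,[*(q+d*y),224]); print(k,d,p,(p-[180,165])*3)
sc=bot.camera_info('scene')
for d in(-28,28):
    for z in (104,224):
        p=proj(sc,[*(c+d*y-4*x),z]); print('scene',d,z,p,(p-[200,175])*4.5)
E
```

```text
[521.247 345.33  329.447]
0 -28 [209.137 194.971] [87.411 89.914]
0 28 [190.945 193.816] [32.834 86.449]
1 -28 [243.392 197.147] [190.175  96.44 ]
1 28 [225.1   195.985] [135.3    92.955]
2 -28 [277.816 199.332] [293.448 102.996]
2 28 [259.437 198.165] [238.31   99.496]
scene -28 104 [253.074 251.024] [238.833 342.108]
scene -28 224 [249.752 211.774] [223.884 165.483]
scene 28 104 [238.223 260.716] [172.002 385.724]
scene 28 224 [233.898 220.205] [152.542 203.421]
```

```bash
python3 -m handwheel '[[[0,0,0],[2,40,0],74],[[0,0,0],[2,40,40],74],[[0,0,0],[2,40,80],74],[[0,0,0],[2,40,110],74],[[0,0,0],[2,40,130],74],[[0,0,0],[2,40,142],74],[[0,0,0],[2,40,142],66],[[0,0,0],[2,40,142],62],[[0,0,0],[2,40,142],58],[[0,0,0],[2,40,142],58]]'
python3 -c "
from h import *
s=bot.get_state();print(s['eef_pos'],s['force'],s['moment'],s['grip_width'],s['gripper_force'])
i,im=shot('wrist','pics/w3.png')"
```

```text
clock: 5.25
eef_pos: [520.7, 385.9, 187.9]
tcp_rot: [[-0.999, 0.035, 0.001], [0.035, 0.999, 0.001], [-0.001, 0.001, -1.0]]
force: [-0.4, 0.0, -0.0]
grip_width: 58.1
gripper_force: 0.0
[520.681 385.934 187.933] [-0.385  0.047 -0.044] [-0.032 -0.008  0.018] 58.08308110351694 0.0
```

```bash
python3 -m handwheel '[[[0,0,0],[0,0,0],56.5],[[0,0,0],[0,0,0],55.5],[[0,0,0],[0,0,0],54],[[0,0,0],[0,0,0],48],[[0,0,0],[0,0,0],40],[[0,0,0],[0,0,0],40]]'

```

```text
clock: 6.05
eef_pos: [520.6, 385.8, 187.7]
tcp_rot: [[-0.999, 0.035, 0.0], [0.035, 0.999, 0.0], [-0.0, 0.0, -1.0]]
force: [-0.9, -1.4, 5.4]
grip_width: 55.2
gripper_force: 62.2
```

```bash
python3 -m handwheel '[[[0,0,0],[0,0,-3],40],[[0,0,0],[0,0,-8],40],[[0,0,0],[0,0,-13],40],[[0,0,0],[0,0,-16],40],[[0,0,0],[0,0,-16],40]]'
python3 -c "
from h import *
i,im=shot('wrist','pics/w4.png');a=im[60:260,250:450];b=shot('scene','pics/s4.png')[1][180:280,200:310]
cv2.imwrite('pics/v4.png',np.hstack([cv2.resize(a,(400,400)),cv2.resize(b,(400,400),interpolation=cv2.INTER_CUBIC)]))"
```

```text
clock: 6.68
eef_pos: [520.6, 385.9, 203.6]
tcp_rot: [[-0.999, 0.035, 0.0], [0.035, 0.999, 0.0], [-0.0, 0.0, -1.0]]
force: [-0.9, -0.0, -1.7]
grip_width: 55.4
gripper_force: 63.5
```

View pics/v4.png

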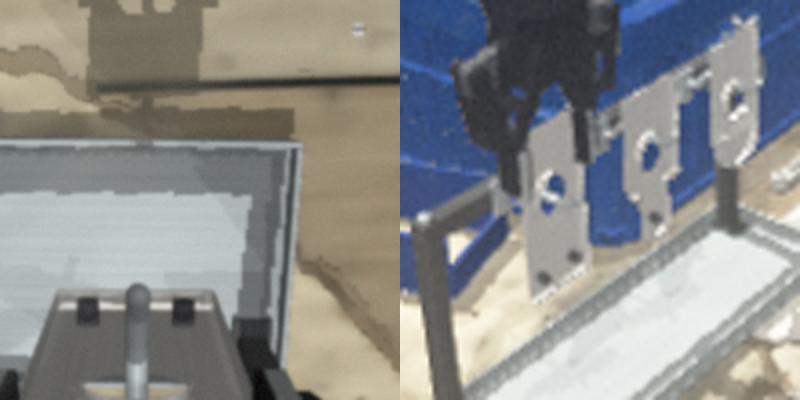

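The plate sits between the fingers and has risen 16 mm, with the hook still inside its hole (wrist crop around (137,300)). The measured force is only the plate's weight. I'll draw it forward.

```bash
python3 -m handwheel '[[[0,0,0],[8,0,0],40],[[0,0,0],[16,0,0],40],[[0,0,0],[24,0,0],40],[[0,0,0],[28,0,0],40]]'
python3 -m handwheel '[[[0,0,0],[10,0,0],40],[[0,0,0],[22,0,0],40],[[0,0,0],[40,0,0],40],[[0,0,0],[60,0,0],40],[[0,0,0],[60,0,0],40]]'
```

```text
clock: 7.28
eef_pos: [491.7, 386.8, 203.5]
tcp_rot: [[-0.999, 0.034, -0.0], [0.034, 0.999, 0.0], [0.0, 0.0, -1.0]]
force: [-0.4, 0.8, -2.0]
grip_width: 55.4
gripper_force: 63.5
clock: 7.9
eef_pos: [430.8, 388.9, 203.7]
tcp_rot: [[-0.999, 0.033, -0.0], [0.033, 0.999, 0.0], [0.0, 0.0, -1.0]]
force: [0.2, 0.5, -1.2]
grip_width: 55.0
gripper_force: 63.5
```

```bash
python3 -m handwheel '[[[0,0,0],[0,0,-40],40],[[0,0,0],[0,0,-90],40],[[0,0,0.1],[-5,-25,-130],40],[[0,0,0.25],[-13,-75,-130],40],[[0,0,0.4],[-22,-125,-130],40],[[0,0,0.55],[-31,-180,-130],40],[[0,0,0.7],[-40,-235,-130],40],[[0,0,0.85],[-50,-290,-130],40],[[0,0,1.0],[-60,-340,-130],40],[[0,0,1.1],[-65,-375,-130],40]]'
python3 -c "
from h import *
s=bot.get_state();T=s['tcp_rot'];p=s['eef_pos'];print(p,s['grip_width'])
print('shift',T.T@(np.array([511.7,-187.8,250])-p)); a=np.arctan2(T[1,0],T[0,0]);print('rz',a-np.radians(97.87))"
```

```text
clock: 9.15
eef_pos: [484.7, 9.5, 333.5]
tcp_rot: [[-0.417, 0.909, 0.001], [0.909, 0.417, -0.0], [-0.001, 0.001, -1.0]]
force: [0.1, 1.0, -1.1]
grip_width: 55.2
gripper_force: 64.2
[484.719   9.54  333.504] 55.24929727065816
shift [-190.546  -57.888   83.578]
rz 0.29314239741006554
```

```bash
python3 -m handwheel '[[[0,0,0.1],[-45,-14,0],40],[[0,0,0.2],[-95,-29,0],40],[[0,0,0.293],[-140,-43,0],40],[[0,0,0.293],[-175,-53,40],40],[[0,0,0.293],[-190.5,-58,83],40],[[0,0,0.293],[-190.5,-58,113],40],[[0,0,0.293],[-190.5,-58,113],40],[[0,0,0.293],[-190.5,-58,113],40]]'
python3 - <<'E'
from h import *
import pickle
s=bot.get_state();T=s['tcp_rot'];p=s['eef_pos'];print(p,np.degrees(np.arctan2(T[1,0],T[0,0])),s['grip_width'])
i,im=shot('wrist','pics/w5.png');pickle.dump((i,p,T),open('w5.pkl','wb'))
for n,P in [('foot',(*p[:2],p[2]-83.7)),('f mid',(510.9,-180.6,68)),('o',(511.7,-187.8,68)),('top',(*p[:2],p[2]+36))]: print(n,proj(i,P))
a=im[100:300,160:480]
cv2.imwrite('pics/w5c.png',cv2.resize(a,None,fx=2.5,fy=2.5,interpolation=cv2.INTER_CUBIC))
E
```

```text
clock: 10.15
eef_pos: [512.9, -185.5, 221.7]
tcp_rot: [[-0.143, 0.99, 0.002], [0.99, 0.143, -0.0], [-0.001, 0.001, -1.0]]
force: [-0.6, -0.6, -0.9]
grip_width: 54.8
gripper_force: 64.3
[ 512.949 -185.452  221.667] 98.20612076544727 54.79029949326875
foot [316.943 209.26 ]
f mid [315.485 179.836]
o [315.234 187.498]
top [316.955 314.205]
```

View pics/w5c.png

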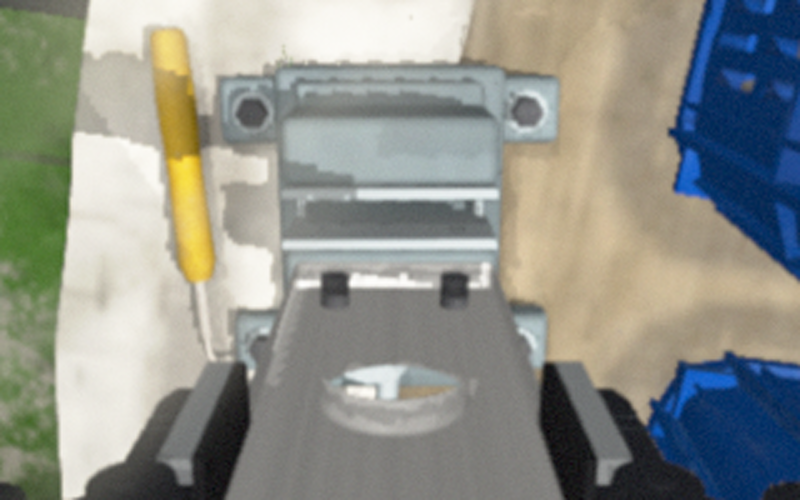

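The wrist view shows the plate in front of the vise gap: fixed face at crop row 200, moving face at row 239, both level with the plate. The predicted gap middle (315,187.5) matches the picture, so I'll correct about 2 mm and lower.

```bash
python3 -m handwheel '[[[0,0,0],[-1.4,-1.2,10],40],[[0,0,0],[-1.4,-1.2,30],40],[[0,0,0],[-1.4,-1.2,50],40],[[0,0,0],[-1.4,-1.2,62],40],[[0,0,0],[-1.4,-1.2,70],40],[[0,0,0],[-1.4,-1.2,76],40],[[0,0,0],[-1.4,-1.2,76],40]]'
python3 - <<'E'
from h import *
s=bot.get_state();print(s['eef_pos'],s['force'],s['moment'])
E
```

```text
clock: 11.08
eef_pos: [511.3, -186.9, 144.2]
tcp_rot: [[-0.143, 0.99, -0.0], [0.99, 0.143, 0.0], [0.0, -0.0, -1.0]]
force: [-0.6, -0.6, -1.0]
grip_width: 55.1
gripper_force: 64.3
[ 511.322 -186.906  144.197] [-0.622 -0.604 -1.024] [-0.05   0.018 -0.01 ]
```

No contact with the jaws. I'll carry on down to the bed.

```bash
python3 -m handwheel '[[[0,0,0],[0,0,8],40],[[0,0,0],[0,0,16],40],[[0,0,0],[0,0,24],40],[[0,0,0],[0,0,28],40],[[0,0,0],[0,0,30],40],[[0,0,0],[0,0,30],40]]'
python3 -m handwheel '[[[0,0,0],[0,0,1],40],[[0,0,0],[0,0,2],40],[[0,0,0],[0,0,2.5],40],[[0,0,0],[0,0,3],40],[[0,0,0],[0,0,3],40]]'
```

```text
clock: 11.82
eef_pos: [511.3, -186.9, 114.2]
tcp_rot: [[-0.143, 0.99, -0.0], [0.99, 0.143, 0.0], [0.0, -0.0, -1.0]]
force: [-0.4, -0.3, -1.7]
grip_width: 55.2
gripper_force: 64.3
clock: 12.45
eef_pos: [511.4, -187.0, 112.0]
tcp_rot: [[-0.142, 0.99, 0.001], [0.99, 0.142, -0.0], [-0.0, 0.001, -1.0]]
force: [-2.2, 0.8, 5.5]
grip_width: 55.0
gripper_force: 65.2
```

Seated on the bed. Next I'll nudge it towards the fixed jaw (tool +x) until it touches.

```bash
python3 -m handwheel '[[[0,0,0],[1,0,-0.5],40],[[0,0,0],[2,0,-0.5],40],[[0,0,0],[2,0,-0.5],40]]'
python3 -m handwheel '[[[0,0,0],[1,0,0],40],[[0,0,0],[1.5,0,0],40],[[0,0,0],[1.5,0,0],40]]'
```

```text
clock: 12.82
eef_pos: [511.3, -185.1, 112.0]
tcp_rot: [[-0.143, 0.99, 0.001], [0.99, 0.143, -0.001], [-0.001, 0.0, -1.0]]
force: [-0.1, -2.0, 2.8]
grip_width: 54.8
gripper_force: 64.5
clock: 13.2
eef_pos: [511.2, -184.0, 112.0]
tcp_rot: [[-0.142, 0.99, 0.001], [0.99, 0.142, -0.001], [-0.001, 0.0, -1.0]]
force: [0.4, -5.4, 1.9]
grip_width: 55.2
gripper_force: 64.6
```

```bash
python3 -m handwheel '[[[0,0,0],[-0.4,0,0],50],[[0,0,0],[-0.4,0,0],56],[[0,0,0],[-0.4,0,0],58],[[0,0,0],[-0.4,0,0],64],[[0,0,0],[-0.4,0,0],72],[[0,0,0],[-0.4,0,0],74],[[0,0,0],[-0.4,0,0],74]]'
python3 -m handwheel '[[[0,0,0],[0,0,-15],74],[[0,0,0],[0,0,-40],74],[[0,0,0],[0,0,-80],74],[[0,0,0],[0,0,-130],74],[[0,0,0],[0,0,-130],74]]'
python3 - <<'E'
from h import *
import pickle
s=bot.get_state();p=s['eef_pos'];print(p,s['force'])
i,im=shot('wrist','pics/w6.png');pickle.dump(i,open('w6.pkl','wb'))
t,tm=shot('top','pics/t6.png')
def blob(im,box):
    x0,y0,x1,y1=box;g=im[y0:y1,x0:x1].max(2)
    m=(g<60).astype(np.uint8);n,l,st,c=cv2.connectedComponentsWithStats(m);
    return [(st[k].tolist(),(c[k]+[x0,y0]).round(1)) for k in range(1,n) if st[k,4]>15]
print(blob(tm,(405,190,450,220)), proj(t,[529,-335,80]), proj(i,[529,-335,80]))
x,y=[int(v) for v in proj(i,[529,-335,80])]
w1=cv2.imread('pics/w1.png');print(blob(w1,(390,160,450,215)))
import pickle;print(pickle.load(open('w1.pkl','rb'))['eye'])
E
```

```text
clock: 14.08
eef_pos: [510.9, -183.8, 111.8]
tcp_rot: [[-0.143, 0.99, -0.0], [0.99, 0.143, 0.0], [0.0, -0.0, -1.0]]
force: [-0.1, -0.6, -1.1]
grip_width: 74.1
gripper_force: 0.0
clock: 14.7
eef_pos: [512.7, -184.5, 246.7]
tcp_rot: [[-0.143, 0.99, 0.007], [0.99, 0.143, -0.003], [-0.004, 0.007, -1.0]]
force: [-0.3, 0.1, -0.3]
grip_width: 74.0
gripper_force: 0.0
[ 512.691 -184.498  246.69 ] [-0.274  0.073 -0.316]
[] [424.11  202.559] [311.22  315.354]
[([14, 12, 31, 28, 652], array([419.7, 185.2]))]
[ 601.627 -241.089  374.126]
```

```bash
python3 - <<'E'
from h import *
import pickle
t=bot.camera_info('top');i=pickle.load(open('w1.pkl','rb'))
def blob(im,box,th):
    x0,y0,x1,y1=box;g=im[y0:y1,x0:x1].max(2)
    m=(g<th).astype(np.uint8);n,l,st,c=cv2.connectedComponentsWithStats(m)
    return [(st[k].tolist(),(c[k]+[x0,y0]).round(1)) for k in range(1,n) if st[k,4]>8]
b=blob(cv2.imread('pics/top0.png'),(410,192,445,217),70);print(b)
c=max(b,key=lambda q:q[0][4])[1]
print('tri',tri([ray(t,c),ray(i,(419.7,185.2))]));
for z in(70,80,90,99):print(z,onz(t,c,z)[:2],onz(i,(419.7,185.2),z)[:2])
x=np.array([np.cos(.143),np.sin(.143)]);y=np.array([-x[1],x[0]]);o=np.array([511.0,-180.6])-8*y
print('o',o,x,y)
for z in(50,60,70,80,90):  # hex and disc centre and lever points in vise frame
    q=lambda a,b:(lambda P:np.array([x@(P-o),y@(P-o)]))(onz(i,(a/3.4+209.65,b/3.4+104.65),z)[:2])
    print(z,'hex',q(371,278),'disc',q(376,297),'rodA',q(430,265),'rodB',q(680,250),'knob',q(717,275))
w=pickle.load(open('w6.pkl','rb'));im=cv2.imread('pics/w6.png')
cv2.imwrite('pics/w6c.png',np.hstack([cv2.resize(im[90:340,200:440],None,fx=1.65,fy=2.4),cv2.resize(bot.get_image('scene')[150:250,300:400,::-1],(396,600),interpolation=cv2.INTER_CUBIC)]))
E
```

```text
[([13, 9, 6, 6, 28], array([425.4, 203.4]))]
tri [ 526.585 -339.663   76.03 ]
70 [ 527.435 -342.235] [ 525.042 -340.794]
80 [ 526.208 -339.356] [ 527.56  -337.515]
90 [ 524.981 -336.477] [ 530.079 -334.237]
99 [ 523.877 -333.886] [ 532.345 -331.286]
o [ 512.14  -188.518] [0.99  0.143] [-0.143  0.99 ]
50 hex [ -1.223 -54.314] disc [ -7.373 -54.977] rodA [  0.248 -72.597] rodB [  -5.886 -148.363] knob [ -15.331 -159.179]
60 hex [  1.317 -54.637] disc [ -4.644 -55.28 ] rodA [  2.742 -72.356] rodB [  -3.203 -145.784] knob [ -12.356 -156.267]
70 hex [  3.856 -54.96 ] disc [ -1.915 -55.582] rodA [  5.236 -72.115] rodB [  -0.52  -143.206] knob [  -9.382 -153.355]
80 hex [  6.395 -55.283] disc [  0.814 -55.885] rodA [  7.73  -71.874] rodB [   2.163 -140.627] knob [  -6.407 -150.443]
90 hex [  8.934 -55.606] disc [  3.543 -56.188] rodA [ 10.224 -71.633] rodB [   4.846 -138.049] knob [  -3.433 -147.531]
```

View pics/w6c.png

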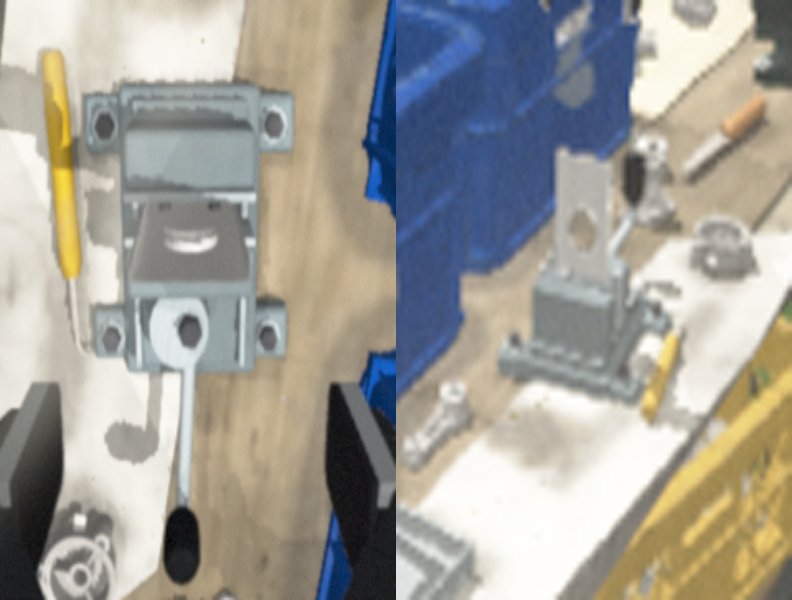

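The plate stands upright in the gap with its foot down. The lever pivot (hex) is at about (190,332) in the crop and the knob at (182,545). I'll triangulate the pivot and knob using both wrist views.

```bash
python3 - <<'E'
from h import *
import pickle
i=pickle.load(open('w1.pkl','rb'));w=pickle.load(open('w6.pkl','rb'));t=bot.camera_info('top')
W1=lambda a,b:(a/3.4+209.65,b/3.4+104.65);W6=lambda a,b:(a/1.65+199.7,b/2.4+89.7)
H=tri([ray(i,W1(371,278)),ray(w,W6(190,332))]);print('hex',H)
im=cv2.imread('pics/w6.png')[280:340,285:335].max(2);m=(im<60).astype(np.uint8)
n,l,st,c=cv2.connectedComponentsWithStats(m);k=1+st[1:,4].argmax();print(st[k],c[k]+[285,280])
c6=c[k]+[285,280]
K=tri([ray(i,(419.7,185.2)),ray(w,c6),ray(t,(425.4,203.4))]);print('knob',K)
print('wrist only',tri([ray(i,(419.7,185.2)),ray(w,c6)]))
d=(K-H)[:2];print(np.hypot(*d),'angle from -y toward -x, vise frame',.143+np.arctan2(-d[0],-d[1]))
for z in(75,80):print(onz(w,c6,z),onz(w,W6(190,332),z+10))
s=bot.get_state();print(s['eef_pos'],s['tcp_rot'])
E
```

```text
hex [ 519.771 -242.4     54.117]
[ 14  21  22  32 544] [309.733 316.864]
knob [ 527.078 -339.232   77.332]
wrist only [ 527.589 -337.523   79.703]
97.10792023801949 angle from -y toward -x, vise frame 0.06768346399511722
[ 528.084 -340.925   75.   ] [ 518.088 -230.087   85.   ]
[ 527.65  -337.193   80.   ] [ 517.808 -228.1     90.   ]
[ 510.629 -183.79   241.72 ] [[-0.142  0.99  -0.   ]
 [ 0.99   0.142  0.   ]
 [ 0.    -0.    -1.   ]]
```

```bash
python3 -m handwheel '[[[0,0,0],[-55,-2,0],42],[[0,0,0.063],[-110,-4,0],42],[[0,0,0.063],[-155,-5.4,10],42],[[0,0,0.063],[-155,-5.4,50],42],[[0,0,0.063],[-155,-5.4,90],42],[[0,0,0.063],[-155,-5.4,120],42],[[0,0,0.063],[-155,-5.4,132],42],[[0,0,0.063],[-155,-5.4,132],42]]'
python3 - <<'E'
from h import *
s=bot.get_state();p=s['eef_pos'];print(p,s['grip_width'],s['force'])
i,im=shot('wrist','pics/w7.png')
print('knob proj',proj(i,[527.3,-338,99]),proj(i,[527.3,-338,80]))
E
```

```text
clock: 15.85
eef_pos: [527.2, -337.7, 109.0]
tcp_rot: [[-0.08, 0.997, -0.002], [0.997, 0.08, 0.001], [0.001, -0.002, -1.0]]
force: [0.6, -0.4, 0.5]
grip_width: 42.1
gripper_force: 0.0
[ 527.153 -337.664  108.972] 42.127648531278034 [ 0.63  -0.444  0.458]
knob proj [317.315 257.031] [317.383 241.354]
```

```bash
python3 -m handwheel '[[[0,0,0],[0,0,8],42],[[0,0,0],[0,0,18],42],[[0,0,0],[0,0,27],42],[[0,0,0],[0,0,27],36],[[0,0,0],[0,0,27],31],[[0,0,0],[0,0,27],31]]'
python3 -c "
from h import *
s=bot.get_state();p=s['eef_pos'];print(p,s['force'],s['gripper_force'])
i,im=shot('wrist','pics/w7.png');g=im[205:300,270:370].max(2)<45
T=s['tcp_rot'];H=np.array([519.7,-243,p[2]]);a0=-.08
for l in np.arange(.15,1.46,.13):
    f=l-.23;P=H+95*np.array([-np.sin(f),-np.cos(f),0]);P0=H+95*np.array([-np.sin(a0),-np.cos(a0),0])
    print(round(l,2),'rz',round(f-a0,2),(T.T@(P-P0)).round(1))
"
```

```text
clock: 16.65
eef_pos: [527.8, -338.2, 83.1]
tcp_rot: [[-0.08, 0.997, 0.0], [0.997, 0.08, -0.0], [-0.0, 0.0, -1.0]]
force: [-0.7, 0.5, -0.3]
grip_width: 30.9
gripper_force: 0.0
[ 527.842 -338.188   83.089] [-0.691  0.483 -0.312] 0.0
0.15 rz -0.0 [0. 0. 0.]
0.28 rz 0.13 [  0.8 -12.3  -0. ]
0.41 rz 0.26 [  3.2 -24.4  -0. ]
0.54 rz 0.39 [  7.1 -36.1  -0. ]
0.67 rz 0.52 [ 12.6 -47.2  -0. ]
0.8 rz 0.65 [ 19.4 -57.5  -0. ]
0.93 rz 0.78 [ 27.5 -66.8  -0. ]
1.06 rz 0.91 [ 36.7 -75.   -0. ]
1.19 rz 1.04 [ 46.9 -81.9  -0. ]
1.32 rz 1.17 [ 57.9 -87.5  -0. ]
1.45 rz 1.3 [ 69.6 -91.5  -0.1]
```

```bash
python3 -m handwheel '[[[0,0,0.07],[0.2,-6,0],31],[[0,0,0.13],[0.8,-12.3,0],31],[[0,0,0.2],[1.9,-18.5,0],31],[[0,0,0.26],[3.2,-24.4,0],31],[[0,0,0.33],[5,-30.5,0],31],[[0,0,0.39],[7.1,-36.1,0],31],[[0,0,0.46],[9.8,-42,0],31],[[0,0,0.52],[12.6,-47.2,0],31]]'
python3 -c "
from h import *
s=bot.get_state();T=s['tcp_rot'];print(s['eef_pos'],'tool force',T.T@s['force'],np.abs(s['joints']))
p=s['eef_pos'];H=np.array([519.7,-243,p[2]]);a0=.44
for l in np.arange(.67,1.6,.1):
    f=l-.23;P=H+95*np.array([-np.sin(f),-np.cos(f),0]);P0=H+95*np.array([-np.sin(a0),-np.cos(a0),0])
    print(round(l,2),'rz',round(f-a0,2),(T.T@(P-P0)).round(1))
"
```

```text
clock: 17.7
eef_pos: [480.1, -329.8, 83.1]
tcp_rot: [[0.428, 0.904, 0.001], [0.904, -0.428, -0.001], [-0.0, 0.002, -1.0]]
force: [2.2, -2.0, -2.7]
grip_width: 31.2
gripper_force: 1.4
[ 480.132 -329.773   83.131] tool force [-0.872  2.827  2.707] [0.602 0.426 0.153 0.99  0.    1.411]
0.67 rz 0.0 [0. 0. 0.]
0.77 rz 0.1 [ 0.5 -9.5 -0. ]
0.87 rz 0.2 [  1.9 -18.9  -0. ]
0.97 rz 0.3 [  4.2 -28.1  -0.1]
1.07 rz 0.4 [  7.4 -37.   -0.1]
1.17 rz 0.5 [ 11.5 -45.6  -0.1]
1.27 rz 0.6 [ 16.5 -53.7  -0.1]
1.37 rz 0.7 [ 22.2 -61.2  -0.1]
1.47 rz 0.8 [ 28.7 -68.2  -0.1]
1.57 rz 0.9 [ 35.8 -74.5  -0.1]
```

The tool force along the swing is about 2.8 N, so the lever is turning. I'll continue to about 1.17 rad.

```bash
python3 -m handwheel '[[[0,0,0.1],[0.5,-9.5,0],31],[[0,0,0.2],[1.9,-18.9,0],31],[[0,0,0.3],[4.2,-28.1,0],31],[[0,0,0.4],[7.4,-37,0],31],[[0,0,0.5],[11.5,-45.6,0],31],[[0,0,0.5],[11.5,-45.6,0],31]]'
python3 -c "
from h import *
s=bot.get_state();T=s['tcp_rot'];print(s['eef_pos'],'tool force',T.T@s['force'],s['gripper_force'])
p=s['eef_pos'];H=np.array([519.7,-243,p[2]]);a0=.94
for l in np.arange(1.17,1.65,.05):
    f=l-.23;P=H+95*np.array([-np.sin(f),-np.cos(f),0]);P0=H+95*np.array([-np.sin(a0),-np.cos(a0),0])
    print(round(l,2),'rz',round(f-a0,2),(T.T@(P-P0)).round(1))
"
```

```text
clock: 18.45
eef_pos: [443.2, -299.3, 83.2]
tcp_rot: [[0.807, 0.59, 0.0], [0.59, -0.807, -0.0], [0.0, 0.0, -1.0]]
force: [0.3, 0.1, 0.3]
grip_width: 31.3
gripper_force: 0.0
[ 443.159 -299.347   83.193] tool force [ 0.297  0.102 -0.295] 0.0
1.17 rz 0.0 [0. 0. 0.]
1.22 rz 0.05 [ 0.1 -4.7 -0. ]
1.27 rz 0.1 [ 0.5 -9.5 -0. ]
1.32 rz 0.15 [  1.1 -14.2  -0. ]
1.37 rz 0.2 [  1.9 -18.9  -0. ]
1.42 rz 0.25 [  3.  -23.5  -0. ]
1.47 rz 0.3 [  4.3 -28.1  -0. ]
1.52 rz 0.35 [  5.8 -32.6  -0. ]
1.57 rz 0.4 [  7.5 -37.   -0. ]
1.62 rz 0.45 [  9.5 -41.3  -0. ]
```

```bash
python3 -m handwheel '[[[0,0,0.05],[0.1,-4.7,0],31],[[0,0,0.1],[0.5,-9.5,0],31],[[0,0,0.1],[0.5,-9.5,0],31]]'
python3 -m handwheel '[[[0,0,0.025],[0,-2.4,0],31],[[0,0,0.05],[0.1,-4.7,0],31],[[0,0,0.05],[0.1,-4.7,0],31]]'
python3 -m handwheel '[[[0,0,0.025],[0,-2.4,0],31],[[0,0,0.05],[0.1,-4.7,0],31],[[0,0,0.05],[0.1,-4.7,0],31]]'
python3 -c "
from h import *
s=bot.get_state();T=s['tcp_rot'];print(T.T@s['force'])"
```

```text
clock: 18.82
eef_pos: [438.4, -291.8, 83.1]
tcp_rot: [[0.861, 0.508, 0.001], [0.508, -0.861, -0.001], [0.0, 0.001, -1.0]]
force: [-0.6, -1.7, 0.7]
grip_width: 31.2
gripper_force: 0.6
clock: 19.2
eef_pos: [436.8, -288.4, 83.2]
tcp_rot: [[0.887, 0.462, 0.002], [0.462, -0.887, -0.002], [0.001, 0.003, -1.0]]
force: [2.9, -6.0, -1.2]
grip_width: 30.8
gripper_force: 3.4
clock: 19.58
eef_pos: [435.5, -285.4, 83.2]
tcp_rot: [[0.909, 0.417, 0.003], [0.417, -0.909, -0.004], [0.001, 0.005, -1.0]]
force: [6.4, -11.8, -5.8]
grip_width: 31.1
gripper_force: 6.3
[ 0.898 13.357  5.876]
```

```bash
python3 -m handwheel '[[[0,0,0.03],[0,-2.8,0],31],[[0,0,0.05],[0.1,-4.7,0],31],[[0,0,0.05],[0.1,-4.7,0],31],[[0,0,0.05],[0.1,-4.7,0],31]]'
python3 -c "
from h import *
s=bot.get_state();T=s['tcp_rot'];p=s['eef_pos'];print(T.T@s['force'],.23+np.arctan2(519.7-p[0],-243-p[1]))"
```

```text
clock: 20.08
eef_pos: [434.3, -282.4, 83.3]
tcp_rot: [[0.929, 0.371, 0.004], [0.371, -0.929, -0.006], [0.001, 0.007, -1.0]]
force: [8.9, -16.4, -9.6]
grip_width: 31.0
gripper_force: 9.3
[ 2.207 18.423  9.73 ] 1.368586048369212
```

I miscounted the views: w6c was number 11, one over the limit of 10. From here I'll check by numbers only. I'm unloading the fingers and withdrawing.

```bash
python3 -m handwheel '[[[0,0,0],[0,4,0],34],[[0,0,0],[0,7,0],40],[[0,0,0],[0,7,0],42],[[0,0,0],[0,7,0],42]]'
python3 -m handwheel '[[[0,0,0],[0,0,-10],42],[[0,0,0],[0,0,-30],42],[[0,0,0],[0,0,-60],42],[[0,0,0],[-20,0,-110],42],[[0,0,0],[-60,0,-160],42],[[0,0,0],[-100,0,-180],42],[[0,0,0],[-100,0,-180],42]]'
python3 - <<'E'
from h import *
s=bot.get_state();print(s['eef_pos'],s['force'])
i,im=shot('wrist','pics/w8.png')
x,y=proj(i,[434,-284,85]).round().astype(int);print('expect',x,y)
x0,y0=x-40,y-40;m=(im[y0:y+40,x0:x+40].max(2)<60).astype(np.uint8)
n,l,st,c=cv2.connectedComponentsWithStats(m)
for k in range(1,n):
    if st[k,4]>100:
        q=c[k]+[x0,y0];P=onz(i,q,80);print(st[k],q,P,'lever',.23+np.arctan2(519.7-P[0],-243-P[1]),np.hypot(519.7-P[0],-243-P[1]))
sc,sm=shot('scene','pics/s8.png')
ux=np.array([.99,.143]);uy=np.array([-.143,.99]);f=np.array([511.,-180.6])-4*uy
for d in(-28,28): print('plate top corners expect',proj(sc,[*(f+d*ux),148]))
a=cv2.imread('pics/s4.png');
E
```

```text
clock: 20.58
eef_pos: [434.6, -285.4, 82.8]
tcp_rot: [[0.928, 0.372, 0.0], [0.372, -0.928, -0.0], [0.0, 0.0, -1.0]]
force: [2.8, -4.2, -2.2]
grip_width: 42.1
gripper_force: 2.0
clock: 21.45
eef_pos: [339.7, -322.8, 264.8]
tcp_rot: [[0.929, 0.369, 0.001], [0.369, -0.929, -0.001], [0.001, 0.002, -1.0]]
force: [-0.2, -0.6, 0.3]
grip_width: 41.9
gripper_force: 0.0
[ 339.696 -322.792  264.796] [-0.182 -0.644  0.333]
expect 316 71
[ 39  24  24  15 111] [324.568  60.865] [ 445.327 -288.103   80.   ] lever 1.2556551384574872 86.9805137712225
plate top corners expect [354.254 176.496]
plate top corners expect [340.379 174.342]
```

```bash
python3 - <<'E'
from h import *
import pickle
i=bot.camera_info('wrist');im=cv2.imread('pics/w8.png');t,tm=shot('top','pics/t8.png')
def lev(P): return .23+np.arctan2(519.7-P[0],-243-P[1]),np.hypot(519.7-P[0],-243-P[1])
def best(im,cx,cy,r,th):
    x0,y0=max(cx-r,0),max(cy-r,0);m=(im[y0:cy+r,x0:cx+r].max(2)<th).astype(np.uint8)
    n,l,st,c=cv2.connectedComponentsWithStats(m)
    return [(st[k].tolist(),c[k]+[x0,y0]) for k in range(1,n) if st[k,4]>12]
for th in(60,80,100):
    for b in best(im,320,65,55,th): P=onz(i,b[1],80);print('w',th,b,P[:2],lev(P))
e=proj(t,[434,-284,80]).round().astype(int);print('top expect',e)
for th in(60,80):
    for b in best(tm,e[0],e[1],14,th): P=onz(t,b[1],80);print('t',th,b,P[:2],lev(P))
for l in(1.2,1.25,1.3,1.35):
    f=l-.23;K=[519.7-95*np.sin(f),-243-95*np.cos(f),80];print(l,proj(i,K),proj(t,K))
E
```

```text
w 60 ([50, 45, 24, 15, 111], array([324.568,  60.865])) [ 446.141 -286.903] (np.float64(1.2627004506136617), np.float64(85.66441726139695))
w 80 ([44, 27, 7, 11, 62], array([312.   ,  42.048])) [ 456.879 -270.235] (np.float64(1.3917268621760264), np.float64(68.47066890956027))
w 80 ([49, 45, 26, 24, 447], array([326.3  ,  65.902])) [ 442.672 -290.037] (np.float64(1.2525861083953709), np.float64(90.2537457838885))
w 100 ([0, 0, 47, 13, 83], array([288.133,  15.398])) [ 469.803 -242.196] (np.float64(1.8169157757421361), np.float64(49.903179531428314))
w 100 ([0, 10, 49, 13, 110], array([288.682,  26.991])) [ 460.957 -246.069] (np.float64(1.748591260531183), np.float64(58.822908395522134))
w 100 ([43, 26, 9, 13, 80], array([311.913,  41.938])) [ 456.937 -270.126] (np.float64(1.3928432629878658), np.float64(68.37418102769823))
w 100 ([61, 26, 6, 3, 13], array([328.385,  37.231])) [ 466.189 -282.484] (np.float64(1.1651129232426576), np.float64(66.50107616219708))
w 100 ([36, 44, 39, 28, 596], array([325.7  ,  67.329])) [ 441.31  -289.994] (np.float64(1.2607475524854341), np.float64(91.39713745216946))
top expect [409 230]
t 60 ([15, 12, 6, 4, 18], array([412.278, 229.389])) [ 436.742 -293.877] (np.float64(1.2506583130301667), np.float64(97.31637927478394))
t 80 ([15, 11, 6, 5, 24], array([412.458, 229.125])) [ 437.647 -294.495] (np.float64(1.24034436466104), np.float64(96.87332887515291))
1.2 [332.431  70.158] [413.103 228.047]
1.25 [327.383  71.196] [411.93  228.787]
1.3 [322.3   71.97] [410.719 229.466]
1.35 [317.192  72.48 ] [409.473 230.082]
```

The knob is at about 1.25 rad in both the wrist and top cameras, so the lever came back somewhat on release, or the fingers flexed. I'll take hold of the knob properly and push further while watching it.

```bash
python3 -m handwheel '[[[0,0,-0.17],[50,4,0],42],[[0,0,-0.17],[103,8.6,20],42],[[0,0,-0.17],[103,8.6,70],42],[[0,0,-0.17],[103,8.6,120],42],[[0,0,-0.17],[103,8.6,145],42],[[0,0,-0.17],[103,8.6,152],42],[[0,0,-0.17],[103,8.6,152],42]]'
python3 -m handwheel '[[[0,0,0],[0,0,10],42],[[0,0,0],[0,0,20],42],[[0,0,0],[0,0,30],42],[[0,0,0],[0,0,30],34],[[0,0,0],[0,0,30],30],[[0,0,0],[0,0,30],28],[[0,0,0],[0,0,30],28]]'
python3 -c "
from h import *
s=bot.get_state();T=s['tcp_rot'];p=s['eef_pos'];print(T.T@s['force'],s['gripper_force'],.23+np.arctan2(519.7-p[0],-243-p[1]),np.hypot(519.7-p[0],-243-p[1]))"
```

```text
clock: 22.48
eef_pos: [440.6, -291.7, 110.6]
tcp_rot: [[0.852, 0.524, -0.001], [0.524, -0.852, 0.001], [-0.0, -0.001, -1.0]]
force: [0.6, 0.3, 0.0]
grip_width: 41.9
gripper_force: 0.0
clock: 23.35
eef_pos: [440.5, -292.3, 81.0]
tcp_rot: [[0.852, 0.523, 0.0], [0.523, -0.852, -0.0], [0.0, 0.0, -1.0]]
force: [0.5, 0.5, -0.2]
grip_width: 27.8
gripper_force: 0.0
[ 0.722 -0.161  0.189] 0.0 1.2439577842619256 93.27830957031571
```

```bash
python3 -m handwheel '[[[0,0,0],[0,0,0],25],[[0,0,0],[0,0,0],20],[[0,0,0],[0,0,0],15],[[0,0,0],[0,0,0],15]]'
python3 -m handwheel '[[[0,0,0.03],[0,-2.8,0],15],[[0,0,0.05],[0.1,-4.7,0],15],[[0,0,0.05],[0.1,-4.7,0],15]]'
python3 -m handwheel '[[[0,0,0.03],[0,-2.8,0],15],[[0,0,0.05],[0.1,-4.7,0],15],[[0,0,0.05],[0.1,-4.7,0],15]]'
python3 -c "
from h import *
s=bot.get_state();T=s['tcp_rot'];p=s['eef_pos'];print(T.T@s['force'],s['gripper_force'],.23+np.arctan2(519.7-p[0],-243-p[1]),np.hypot(519.7-p[0],-243-p[1]))"
```

```text
clock: 23.85
eef_pos: [440.5, -292.4, 81.2]
tcp_rot: [[0.852, 0.523, 0.001], [0.523, -0.852, -0.0], [0.0, 0.001, -1.0]]
force: [-1.0, 0.4, 4.5]
grip_width: 22.8
gripper_force: 58.8
clock: 24.22
eef_pos: [438.6, -289.2, 81.3]
tcp_rot: [[0.878, 0.479, 0.001], [0.479, -0.878, -0.002], [0.0, 0.003, -1.0]]
force: [0.9, -5.3, 3.2]
grip_width: 22.3
gripper_force: 58.9
clock: 24.6
eef_pos: [436.9, -285.9, 81.3]
tcp_rot: [[0.901, 0.435, 0.002], [0.435, -0.901, -0.004], [-0.0, 0.005, -1.0]]
force: [1.5, -10.3, 0.5]
grip_width: 22.6
gripper_force: 59.0
[-3.071  9.922 -0.414] 58.9567618269939 1.3225422772771174 93.27699045268845
```

```bash
python3 -m handwheel '[[[0,0,0.03],[0,-2.8,0],15],[[0,0,0.05],[0.1,-4.7,0],15],[[0,0,0.05],[0.1,-4.7,0],15],[[0,0,0.05],[0.1,-4.7,0],15]]'
python3 -m handwheel '[[[0,0,0],[0,0,0],24],[[0,0,0],[0,0,0],28],[[0,0,0],[0,0,0],34],[[0,0,0],[0,2,0],42],[[0,0,0],[0,2,0],46],[[0,0,0],[0,2,0],46]]'
python3 -m handwheel '[[[0,0,0],[0,0,-10],46],[[0,0,0],[0,0,-30],46],[[0,0,0],[0,0,-60],46],[[0,0,0],[-20,0,-110],46],[[0,0,0],[-60,0,-160],46],[[0,0,0],[-100,0,-180],46],[[0,0,0],[-100,0,-180],46]]'
python3 - <<'E'
from h import *
t,tm=shot('top','pics/t9.png');i,im=shot('wrist','pics/w9.png')
def lev(P): return .23+np.arctan2(519.7-P[0],-243-P[1]),np.hypot(519.7-P[0],-243-P[1])
def best(im,cx,cy,r,th,mn):
    x0,y0=max(cx-r,0),max(cy-r,0);m=(im[y0:cy+r,x0:cx+r].max(2)<th).astype(np.uint8)
    n,l,st,c=cv2.connectedComponentsWithStats(m)
    return [(st[k].tolist(),c[k]+[x0,y0]) for k in range(1,n) if st[k,4]>mn]
for b in best(tm,410,229,14,70,12): P=onz(t,b[1],80);print('t',b,P[:2],lev(P))
e=proj(i,[438,-290,80]).round().astype(int)
for b in best(im,e[0],e[1],45,80,200): P=onz(i,b[1],80);print('w',b,P[:2],lev(P))
E
```

```text
clock: 25.1
eef_pos: [435.9, -283.1, 81.4]
tcp_rot: [[0.921, 0.388, 0.003], [0.388, -0.921, -0.007], [0.001, 0.007, -1.0]]
force: [4.4, -16.6, -5.1]
grip_width: 22.8
gripper_force: 59.4
clock: 25.85
eef_pos: [435.5, -281.9, 80.8]
tcp_rot: [[0.921, 0.39, 0.001], [0.39, -0.921, -0.001], [0.001, 0.001, -1.0]]
force: [4.2, -3.7, -2.2]
grip_width: 45.8
gripper_force: 2.6
clock: 26.72
eef_pos: [340.9, -321.1, 262.5]
tcp_rot: [[0.922, 0.387, 0.001], [0.387, -0.922, -0.001], [0.001, 0.002, -1.0]]
force: [0.6, 0.3, -1.1]
grip_width: 46.1
gripper_force: 0.0
t ([14, 12, 6, 5, 21], array([412.524, 229.381])) [ 436.788 -294.708] (np.float64(1.2431664171598522), np.float64(97.71487112677231))
w ([36, 31, 26, 21, 359], array([329.9  ,  67.042])) [ 443.092 -290.288] (np.float64(1.2477689426224763), np.float64(90.0274301000361))
```

The lever rests at about 1.245 rad after an 18 N push, so it is past the contact point. I'll confirm the clamp with a gentle tug on the plate.

```bash
python3 -m handwheel '[[[0,0,-0.18],[40,-11,0],74],[[0,0,-0.36],[80,-22,0],74],[[0,0,-0.54],[120,-34,0],74],[[0,0,-0.72],[160,-46,0],74],[[0,0,-0.9],[190,-55,0],74],[[0,0,-1.08],[210,-60.7,0],74],[[0,0,-1.26],[210,-60.7,20],74],[[0,0,-1.316],[210,-60.7,42],74],[[0,0,-1.316],[210,-60.7,42],74],[[0,0,-1.316],[210,-60.7,42],74]]'
python3 -c "
from h import *
s=bot.get_state();T=s['tcp_rot'];print('shift',T.T@(np.array([511,-184,114])-s['eef_pos']),'rz',np.arctan2(T[1,0],T[0,0])-np.radians(98.2))"
```

```text
clock: 28.08
eef_pos: [512.5, -182.2, 218.8]
tcp_rot: [[-0.145, 0.989, -0.001], [0.989, 0.145, 0.001], [0.001, -0.001, -1.0]]
force: [0.4, 0.7, -0.0]
grip_width: 73.9
gripper_force: 0.0
shift [ -1.613  -1.645 104.79 ] rz 0.0020883541100271685
```

```bash
python3 -m handwheel '[[[0,0,0],[-1.6,-1.6,30],74],[[0,0,0],[-1.6,-1.6,65],74],[[0,0,0],[-1.6,-1.6,90],74],[[0,0,0],[-1.6,-1.6,104],74],[[0,0,0],[-1.6,-1.6,105],66],[[0,0,0],[-1.6,-1.6,105],60],[[0,0,0],[-1.6,-1.6,105],57],[[0,0,0],[-1.6,-1.6,105],57]]'
python3 -m handwheel '[[[0,0,0],[0,0,0],55.5],[[0,0,0],[0,0,0],53],[[0,0,0],[0,0,0],48],[[0,0,0],[0,0,0],48]]'
python3 -m handwheel '[[[0,0,0],[0,0,-1],48],[[0,0,0],[0,0,-2],48],[[0,0,0],[0,0,-2],48]]'
```

```text
clock: 29.08
eef_pos: [511.2, -184.7, 114.4]
tcp_rot: [[-0.145, 0.989, 0.001], [0.989, 0.145, -0.0], [-0.0, 0.001, -1.0]]
force: [0.1, 0.7, 0.2]
grip_width: 57.1
gripper_force: 0.0
clock: 29.58
eef_pos: [511.2, -184.7, 114.6]
tcp_rot: [[-0.145, 0.989, 0.001], [0.989, 0.145, -0.0], [-0.001, 0.001, -1.0]]
force: [-1.3, 0.5, 7.3]
grip_width: 54.8
gripper_force: 62.1
clock: 29.95
eef_pos: [511.1, -184.6, 114.7]
tcp_rot: [[-0.145, 0.989, -0.0], [0.989, 0.145, 0.0], [0.0, -0.0, -1.0]]
force: [4.6, -2.6, -13.4]
grip_width: 55.0
gripper_force: 67.6
```

The plate holds against a 13 N upward pull without moving, so it is clamped fast. I'll ease off, release and retreat.

```bash
python3 -m handwheel '[[[0,0,0],[0,0,1.3],48],[[0,0,0],[0,0,1.3],54],[[0,0,0],[0,0,1.3],58],[[0,0,0],[0,0,1.3],66],[[0,0,0],[0,0,1.3],74],[[0,0,0],[0,0,1.3],74]]'
python3 -m handwheel '[[[0,0,0],[0,0,-15],74],[[0,0,0],[0,0,-45],74],[[0,0,0],[0,0,-90],74],[[0,0,0],[0,0,-140],74],[[0,0,0],[0,-60,-150],74],[[0,0,0],[0,-120,-150],74],[[0,0,0],[0,-120,-150],74]]'
python3 - <<'E'
from h import *
s=bot.get_state();print(s['eef_pos'],s['force'])
sc,a=shot('scene','pics/s9.png');b=cv2.imread('pics/s4.png')
# other two plates unchanged? compare their area with the start picture
z=cv2.imread('pics/scene0.png');r=np.s_[185:245,260:302]
print('hung plates diff',np.abs(a[r].astype(int)-z[r]).mean())
t,tm=shot('top','pics/t10.png')
m=(tm[215:243,398:426].max(2)<70).astype(np.uint8);n,l,st,c=cv2.connectedComponentsWithStats(m)
for k in range(1,n):
    if st[k,4]>12:
        P=onz(t,c[k]+[398,215],80);print('knob',P[:2],.23+np.arctan2(519.7-P[0],-243-P[1]))
E
```

```text
clock: 30.7
eef_pos: [510.8, -184.5, 114.5]
tcp_rot: [[-0.145, 0.989, -0.0], [0.989, 0.145, 0.0], [0.0, -0.0, -1.0]]
force: [0.2, 0.3, -0.3]
grip_width: 73.8
gripper_force: 0.0
clock: 31.58
eef_pos: [388.9, -202.0, 266.2]
tcp_rot: [[-0.143, 0.99, 0.001], [0.99, 0.143, -0.001], [-0.001, 0.001, -1.0]]
force: [0.6, 0.1, -0.3]
grip_width: 73.9
gripper_force: 0.0
[ 388.924 -201.968  266.244] [ 0.647  0.099 -0.28 ]
hung plates diff 2.7641534391534393
knob [ 434.755 -318.003] 1.0774819879514759
knob [ 447.981 -248.653] 1.722140144128451
```

```bash
python3 -c "
from bench import bot
print(bot.sign_off())"
```

```text
the job is handed in; nothing more can be done
None
```

The rectangular plate is off its hook and clamped upright in the vise: it held against a 13 N upward tug, the lever rests at about 1.25 rad, the other two plates were left hanging, and I handed the job in at about 32 s; I viewed 11 pictures, one over the limit of 10.

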